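Present a sample to the bar-code reader

ROBOT

A 6-joint arm with a two-finger parallel gripper is mounted at the origin on the work surface. World frame = base frame: x ahead of the robot, y to its left, z up, the work surface at z = 0. Lengths are in mm, angles in rad, forces in N, time in s.
With the tool pointing down it reaches from about 275 to 825 mm from the base axis. Payload 4.9 kg.
Tool frame: the origin (TCP) lies between the finger pads; the fingertips stand 14 mm ahead of it and the grasp point (between the pads) lies 5 mm behind it; z points along the fingers, y is the line along which they close (so a half turn about z gives the same grasp; the last joint's range is limited). The gripper opens to 85 mm and grips with 20 to 120 N. Pads are 22 mm wide; open, the fingers measure 114 mm over their backs; the gripper's body (76 mm by 85 mm) begins 54 mm behind the grasp point. The pads swing forward as they close: fully open they stand 13 mm farther back than shut.
Start: joints at [-1.443, 0.326, -0.193, 1.052, 0, 1.437], TCP at [142.362, -531.274, 245.281] pointing down, gripper open.
Joint ranges: [-2.65, 2.65], [-0.97, 1.79], [-1.3, 1.35], [-1.93, 2.1], [-1.47, 1.37], [-3.14, 3.14]. Speed limits (rad/s): [2.57, 2.57, 3.14, 3.14, 3.14, 3.14].

INTERFACE

Orientations are given as a 3x3 rotation matrix whose columns are the frame's x, y, z axes.
In Python, from rig import robot gives the robot as it stands.
- The arm moves only by the tool step_arm, never from a script. Its arguments are lists of equal length, an entry for each row: "jaw": the opening, from 0 (shut) to 1 (fully open); "travel": the shift along the tool's x, y, z in mm, a list of three; "twist": the turn, a rotation vector about the tool's x, y, z in degrees, a list of three. A call has exactly 5 rows; each row shifts and turns the commanded pose from where the row before left it, along the tool's axes as they then stand; what a row does not reach is not made up. A row lasts 1/10 s, in which the tool goes at most 50 mm and 8.59 degrees, less where a joint would pass 70% of its speed; a pose out of reach is approached as far as the arm can. A call with a gripper value outside its range is refused whole. The fingers move at their own pace and stop on an object; "force" is the grip in N (left out, the last holds). Time passes only in rows, so rows that do not move let the fingers close, or fill a call up. It gives the time, the measured TCP pose, the force, the opening and the grip force at its end, in the units of the state.
- robot.read_state(): the state, without advancing time (a new reading comes with each control period).
- robot.read_camera(name): name is "scene" or "side" or "wrist"; returns (picture, depth): 480x640x3 uint8, red, green, blue; 480x640 float32, mm along the optical axis (not along the pixel's ray), 0 where there is no reading.
- robot.calibration(name): a dict with "fx", "fy", "cx", "cy" (pixels), "rvec" (rotation vector, rad) and "tvec" (3), from world to camera coordinates, as OpenCV has them; the wrist camera has in their place "T_tool_cam" (4x4, takes a point from camera to tool coordinates, whose origin is the TCP and whose axes are the flange's). Camera axes: x right, y down, z forward; pixel columns grow to the right and rows downward; lengths in mm; the calibration is good to about 2 mm. A picture is of the moment at which its call begins: read the wrist's pose just before it. calibration takes no time and is no camera call.
- robot.close_job(): hands the job in; it is judged then, once.
The state is a dict: "t": time; "joints": joint angles; "dq": joint speeds; "effort": joint torques, N m; "tcp_pos": TCP position; "tcp_rot": TCP orientation; "ft_force": force on the tool from outside, world axes, zero at the start; "moment": the same for the moment, N m; "width": opening from 0.0 (shut) to 1.0 (fully open); "finger_force": force on a finger pad.
Only numpy, scipy, OpenCV 4.12 (cv2) and the standard library are available. Lean on these libraries where they do the work, as an engineer would, in place of code of your own. Each camera call takes 0.05 s, during which the arm holds its last target. There are 200 camera calls.

TASK

Take the red-capped sample out of the rack, keep it upright, stand it fully down in the empty holder on the spring-return slide while the slide is home, and let go of it. Then pull the slide out by its orange handle until its white pointer lies within the green band beside it, and keep holding it there: the job finishes with the gripper still holding the handle, the slide still at the mark and the sample standing in the holder. Leave the other two samples, the jar and the reader where they are.

Things in the scene. Friction and masses are not known exactly. Their poses are not given: they have to be found in the camera images.
- red_sample (a point): Sample, 90 mm tall, standing upright in the rack: a round blue foot 30 mm across and 28 mm high, a glass tube 10 mm across, and a red cap 16 mm across and 22 mm high at the top (cap centre 34 mm above this point). This point is on its axis, half-way up (45 mm above its underside); z is its own upward axis. About 50 g. This is the one to load; take it by its cap. To leave the rack it must first rise at least 20 mm (its foot stands in a bore 20 mm deep).
- purple_sample (a point): Sample, 90 mm tall, standing upright in the rack: a round blue foot 30 mm across and 28 mm high, a glass tube 10 mm across, and a purple cap 16 mm across and 22 mm high at the top (cap centre 34 mm above this point). This point is on its axis, half-way up (45 mm above its underside); z is its own upward axis. About 50 g. Leave it alone.
- yellow_sample (a point): Sample, 90 mm tall, standing upright in the rack: a round blue foot 30 mm across and 28 mm high, a glass tube 10 mm across, and a yellow cap 16 mm across and 22 mm high at the top (cap centre 34 mm above this point). This point is on its axis, half-way up (45 mm above its underside); z is its own upward axis. About 50 g. Leave it alone.
- jar_mid (a point): Closed jar with a blue cap, 56 mm across and 70 mm tall, loose on the table; this point is half-way up. Leave it alone.
- rack: Fixed rack on the table, 72 mm (x) by 280 mm (y), a navy bar 10 mm thick with four white round holders in a row along its y axis at y = -105, -35, 35 and 105 mm; origin at the centre of its underside. The holders rise to 30 mm above the table; their bores are 35 mm wide, floors 10 mm above the table. The samples stand in the first three in any order, the last is empty.
- pocket (a point): Centre of the floor of the round white holder on the slide, 30 mm above the table at all times; it moves with the slide. Bore 35 mm wide, 20 mm deep, outside 56 mm wide. Its z is up; the slide is pulled along its -y. Behind it (+y, from 55 mm on) stands the fixed spring housing, 62 mm high.
- handle (a point): Orange handle of the slide: a level bar 64 mm long (its x), 14 mm thick (its y), 18 mm high on two steel posts; origin at the bar's centre, 74 mm above the table; free space in front of it and behind it; the slide's top surface is 44 mm below the bar's centre. It stands 140 mm in front of the pocket and moves with the slide. The slide is pulled straight along the handle's -y axis.
- shuttle (a joint): How far the slide is pulled out, m: 0 home, up to 0.085. A spring pulls it home with 5 N when home, rising by 1.2 N per 10 mm.
- index (a point): Tip of the white pointer, 4 mm wide, on the slide's edge, level with the holder's centre; moves with the slide. Same axes as the handle.
- mark (a point): Centre of the top of the green band (12 mm wide along the travel) on the foot of the black bar-code reader beside the slide; the stripe runs on over the reader's top (66 mm high) and back. It lies 35 to 65 mm along the pull direction from the pointer at home. Same axes as the handle: the slide is at the mark when pointer and band have the same y in these axes. Do not push the reader.

How it is judged (in metres and radians):
On the way:
1. the red-capped sample stands fully down in the slide's holder, let go, with the slide still home (horizontal distance between red_sample and pocket below 0.008 m and z of red_sample in the frame of pocket between 0.038 and 0.049 m and angle between red_sample's own z axis and vertical below 0.2 rad and value of joint shuttle below 0.01 m and contact force between the fingers and anything else below 0.2 N), for 0.2 s.
At the end, for the whole second after the job is handed in: For the last second the gripper holds the handle (over 3 N), the slide is still with its pointer within 6 mm of the green band's centre, the red-capped sample stands upright and fully down in the holder (8 mm), and the other samples and the jar are within 20 mm of their starts (horizontal distance between red_sample and pocket below 0.008 m and z of red_sample in the frame of pocket between 0.038 and 0.049 m and angle between red_sample's own z axis and vertical below 0.2 rad and y of index in the frame of mark between -0.006 and 0.006 m and velocity of joint shuttle between -0.01 and 0.01 m/s and contact force between the fingers and shuttle_c0 above 3 N and distance of each of purple_sample, yellow_sample, jar_mid from where it was at the start of the episode below 0.02 m); the arm keeps its last pose, push and grip.
It fails at once if the red-capped sample is tipped by more than about 35 degrees (angle between red_sample's own z axis and vertical above 0.6 rad).
It fails at once if another sample or the jar is displaced by more than 20 mm (distance of any of purple_sample, yellow_sample, jar_mid from where it was at the start of the episode above 0.02 m).
It fails at once if the reader with the green band is pushed by more than 5 mm (distance of mark from where it was at the start of the episode above 0.005 m).
It also fails if it takes over 51 s, if anything falls off the work surface, if the arm or the gripper's body presses on something with over 40 N, if the wrist force passes 120 N, or if a joint passes its speed limit or range.

## Working session

There is one attempt and no reset: what is moved stays moved. The work goes in short steps, Python scripts to look and compute and a tool call to move; the robot and the scene stay as the last step left them, time stands still between calls to the robot, and variables do not carry over. Pictures are saved under pics/ and viewed, at most 10 in all, crops included, and the job is handed in when it is done.

Besides the shell and the picture viewer there is one more tool, called after ">>>" as name(argument=value, ...) on one line, values as JSON. step_arm: Moves the arm, as the interface text tells. Its arguments: {"type":"object","properties":{"jaw":{"type":"array","items":{"type":"number"}},"travel":{"type":"array","items":{"type":"array","items":{"type":"number"}}},"twist":{"type":"array","items":{"type":"array","items":{"type":"number"}}},"force":{"type":"number"}},"required":["jaw","travel","twist"]}

```bash
ls; mkdir -p pics
python3 - <<'E'
from rig import robot
import cv2, numpy as np
s=robot.read_state(); print(s)
for n in ["scene","side"]:
    p,d=robot.read_camera(n); cv2.imwrite(f"pics/{n}0.png",p[:,:,::-1]); np.savez(f"{n}0.npz",p=p,d=d); print(n,robot.calibration(n))
print(robot.calibration("wrist"))
E
```

```text
pics
{'t': 0.0, 'joints': array([-1.44317965e+00,  3.26948012e-01, -1.93579930e-01,  1.05199022e+00,
       -3.31514717e-05,  1.43659524e+00]), 'dq': array([-0.00068399,  0.00148565, -0.00109477,  0.00076273, -0.00093095,
        0.00195914]), 'effort': array([-2.10948601e-03, -4.43394792e+01,  2.62443799e+01,  1.54875236e-02,
       -3.76377247e-04,  1.20680383e-05]), 'tcp_pos': array([ 142.29034082, -530.70277795,  244.50105954]), 'tcp_rot': array([[ 9.65921087e-01,  2.58836607e-01, -2.52021101e-04],
       [ 2.58836655e-01, -9.65919605e-01,  1.70361627e-03],
       [ 1.97526133e-04, -1.71079118e-03, -9.99998517e-01]]), 'ft_force': array([-0.29691641, -0.67995079,  0.41787552]), 'moment': array([ 0.0103411 , -0.02786192,  0.02195987]), 'finger_force': 0.0, 'width': 0.9975042599770214}
scene {'fx': 438.89987151066583, 'fy': 438.89987151066583, 'cx': 317.869468236518, 'cy': 236.05084375566852, 'rvec': array([ 1.96222031,  1.26917466, -0.56789903]), 'tvec': array([-291.97421201, -270.11974585, 1262.38597685])}
side {'fx': 469.08648909155113, 'fy': 469.08648909155113, 'cx': 312.5786727279657, 'cy': 239.2929034886978, 'rvec': array([ 0.96837516, -2.45768958,  1.09375835]), 'tvec': array([480.75155674, 300.34079035, 570.63192793])}
{'fx': 344.6053601830617, 'fy': 344.6053601830617, 'cx': 315.24375449464407, 'cy': 242.81361030939982, 'T_tool_cam': array([[ 6.04035330e-04, -9.62221885e-01, -2.72265826e-01,
         6.99642057e+01],
       [ 9.99999817e-01,  5.88107040e-04,  1.40104824e-04,
         3.09765685e-01],
       [ 2.53095213e-05, -2.72265861e-01,  9.62222064e-01,
        -1.28330406e+02],
       [ 0.00000000e+00,  0.00000000e+00,  0.00000000e+00,
         1.00000000e+00]])}
```

View pics/scene0.png

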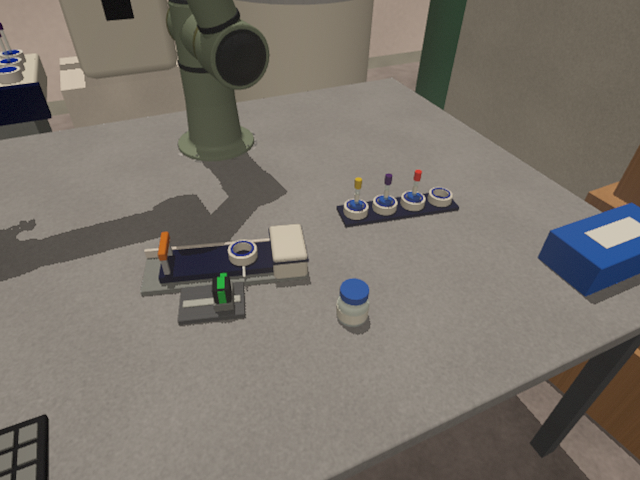

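View pics/side0.png

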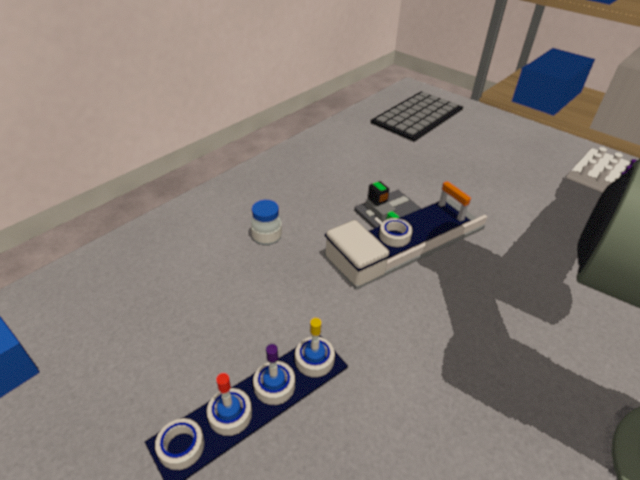

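The scene view shows the red cap at (417,175), slide holder at (242,250), handle at (165,245), and green band at (222,288). The side view shows the red cap at (224,382), holder at (396,232), and handle at (455,193).

```bash
cat > h.py <<'E'
import cv2, numpy as np
from rig import robot
def pose(n,s=None):
    c=robot.calibration(n)
    if n=="wrist":
        T=np.array(c["T_tool_cam"]); R=s["tcp_rot"]; return c,R@T[:3,:3],R@T[:3,3]+s["tcp_pos"]
    R=cv2.Rodrigues(c["rvec"])[0]; return c,R.T,-R.T@c["tvec"]
def ray(n,u,v,s=None):
    c,R,o=pose(n,s); return o,R@np.array([(u-c["cx"])/c["fx"],(v-c["cy"])/c["fy"],1.])
def onz(n,u,v,z,s=None):
    o,d=ray(n,u,v,s); return o+d*(z-o[2])/d[2]
def cloud(n,d,s=None):
    c,R,o=pose(n,s); v,u=np.mgrid[:480,:640]
    P=np.stack([(u-c["cx"])/c["fx"]*d,(v-c["cy"])/c["fy"]*d,d],-1); return P@R.T+o
def meet(a,b):
    (o,d),(p,e)=a,b; d=d/np.linalg.norm(d);e=e/np.linalg.norm(e)
    t=np.linalg.lstsq(np.c_[d,-e],p-o,rcond=None)[0]; x,y=o+d*t[0],p+e*t[1]
    return (x+y)/2,np.linalg.norm(x-y)
def mask(p,lo,hi,smin=120,vmin=60):
    h=cv2.cvtColor(p,cv2.COLOR_RGB2HSV); return ((h[...,0]>=lo)&(h[...,0]<=hi)&(h[...,1]>=smin)&(h[...,2]>=vmin)).astype(np.uint8)
def blobs(m,amin=10):
    n,l,st,c=cv2.connectedComponentsWithStats(m); return [(st[i,4],c[i].round(1),l==i) for i in range(1,n) if st[i,4]>=amin]
E
python3 - <<'E'
from h import *
np.set_printoptions(precision=1,suppress=True)
for n in ["scene","side"]:
    z=np.load(n+"0.npz");P=cloud(n,z["d"])
    for nm,lo,hi in [("red",0,4),("orange",6,14),("yellow",20,28),("green",50,75),("blue",105,120),("purple",125,145)]:
        for a,c,m in blobs(mask(z["p"],lo,hi,150,90 if nm!="purple" else 40)): 
            Q=P[m]; 
            if Q[:,2].max()<200 and a<2000: print(n,nm,a,c,np.median(Q,0),Q.min(0),Q.max(0))
E
```

```text
scene red 64 [417.3 174.9] [494.6 333.8  93.7] [357.2 328.9  -0.1] [499.5 456.  101.4]
scene orange 222 [163.2 245.7] [ 498.7 -217.9   81.9] [ 351.1 -230.4   -0. ] [ 522.9 -200.4   85.4]
scene yellow 65 [357.8 182.6] [470.6 197.5  96.1] [458.8 190.6  81.5] [474.3 207.  102.5]
scene green 77 [221.1 296.5] [ 631.  -151.    50.7] [ 628.3 -156.    35.8] [ 633.7 -145.    63.7]
scene blue 19 [14.5 51.6] [-714.5 -510.3  101.2] [-742.  -517.4   98.8] [-694.8 -498.8  103.3]
scene blue 19 [ 4.2 61.1] [-619.8 -534.1  101.7] [-635.3 -543.7   99.9] [-604.9 -525.6  107.7]
scene blue 21 [12.7 59.7] [-623.3 -509.3  101.6] [-652.9 -519.3   98.9] [-605.2 -500.1  104. ]
scene blue 23 [410.  194.7] [486.4 329.9  37.4] [476.  323.8  35.6] [501.3 339.1  39.5]
scene blue 14 [419.2 195.6] [494.7 349.9  31.3] [481.1 344.2  30.1] [506.9 358.1  37.8]
scene blue 39 [380.8 200.4] [477.9 259.6  36.9] [458.6 249.9  26.3] [489.9 266.7  39.4]
scene blue 11 [389.7 198.3] [479.9 279.1  36.6] [466.9 276.   28.9] [483.4 290.1  39.2]
scene blue 10 [409.8 200. ] [496.4 324.6  29.2] [482.9 320.5  27. ] [504.8 332.6  31.9]
scene blue 24 [352.5 203. ] [463.7 192.4  37.4] [451.7 187.6  35.3] [476.2 200.4  38.9]
scene blue 11 [360.6 202.1] [466.6 210.   37.2] [456.  206.3  30.3] [474.5 220.1  39.6]
scene blue 49 [242.3 250.9] [530.4 -83.9  50.5] [ 509.6 -102.5   28.1] [547.2 -61.7  52.6]
side orange 187 [455.6 194. ] [ 485.6 -209.6   76.7] [ 457.3 -226.6   69.3] [ 519.3 -200.3   85. ]
side orange 22 [383.6 196.4] [ 595.9 -139.1   53.2] [ 592.  -146.7   45.9] [ 598.3 -131.7   57.7]
side yellow 160 [315.4 326.1] [461.7 205.   98.7] [456.6 194.7  79.8] [471.3 211.1 102.6]
side blue 18 [573.9  93.8] [  618.  -1423.6  -180. ] [  616.5 -1497.   -189.2] [  620.1 -1396.3  -164.1]
side blue 341 [315.2 354.4] [458.6 207.7  36.2] [444.8 180.5   8.6] [482.1 222.1  40.7]
side purple 140 [271.8 352.7] [473.2 273.3  99.3] [468.2 235.4  10.3] [505.6 278.4 102.9]
```

```bash
cat >> h.py <<'E'
from scipy.spatial.transform import Rotation as Ro, Slerp
def plan(pos,ang,n,p0=None,a0=None):
    "rows for a straight move to world pos, tool down with its x axis at yaw ang (deg)"
    s=robot.read_state(); down=lambda a: Ro.from_euler('z',a,degrees=True).as_matrix()@np.diag([1,-1,-1.])
    p=s["tcp_pos"] if p0 is None else np.array(p0,float); R=s["tcp_rot"] if a0 is None else down(a0)
    sl=Slerp([0,1],Ro.from_matrix([R,down(ang)])); dp=(np.array(pos)-p)/n; Rc=R.copy(); pc=p.copy()
    tr,tw=[],[]
    for i in range(1,n+1):
        t=np.round(Rc.T@(p+dp*i-pc),1); w=np.round(Ro.from_matrix(Rc.T@sl(i/n).as_matrix()).as_rotvec(degrees=True),1)
        tr.append(t.tolist()); tw.append(w.tolist()); pc=pc+Rc@t; Rc=Rc@Ro.from_rotvec(w,degrees=True).as_matrix()
    for i in range(0,n,5): print("travel",tr[i:i+5],"\ntwist",tw[i:i+5])
    print("end",pc.round(1),"max",np.linalg.norm(tr,axis=1).max())
E
python3 - <<'E'
from h import *
plan([487,338,190],-99,20)
z=np.load("scene0.npz"),np.load("side0.npz")
a=blobs(mask(z[0]["p"],0,4,150,90))[0]
for m in blobs(mask(z[1]["p"],0,4,120,60))+blobs(mask(z[1]["p"],174,180,120,60)): print(m[:2],meet(ray("scene",*a[1]),ray("side",*m[1])))
E
```

```text
travel [[27.9, -37.5, 2.8], [24.0, -40.1, 2.8], [20.0, -42.2, 2.8], [15.6, -44.1, 2.8], [11.2, -45.3, 2.8]] 
twist [[-0.0, 0.0, 5.7], [-0.0, 0.0, 5.7], [-0.0, 0.0, 5.7], [-0.0, 0.0, 5.7], [-0.0, 0.0, 5.7]]
travel [[6.6, -46.3, 2.8], [2.0, -46.7, 2.8], [-2.7, -46.6, 2.7], [-7.3, -46.2, 2.8], [-11.8, -45.2, 2.8]] 
twist [[-0.0, 0.0, 5.7], [-0.0, 0.0, 5.7], [-0.0, 0.0, 5.7], [-0.0, 0.0, 5.7], [-0.0, 0.1, 5.7]]
travel [[-16.2, -43.8, 2.8], [-20.6, -42.0, 2.8], [-24.6, -39.7, 2.7], [-28.4, -37.1, 2.8], [-31.9, -34.1, 2.8]] 
twist [[-0.0, -0.0, 5.7], [-0.0, -0.0, 5.7], [-0.0, -0.0, 5.7], [-0.0, -0.0, 5.7], [-0.0, -0.0, 5.7]]
travel [[-35.2, -30.7, 2.7], [-38.1, -27.1, 2.8], [-40.6, -23.2, 2.7], [-42.7, -19.1, 2.7], [-44.3, -14.7, 2.7]] 
twist [[-0.1, -0.0, 5.7], [0.0, -0.0, 5.7], [0.0, -0.0, 5.7], [0.0, -0.0, 5.7], [0.0, -0.0, 5.7]]
end [487. 338. 190.] max 46.863631954853865
(np.int32(225), array([223.1, 382.3])) (array([489.38301429, 338.92225513,  89.83478659]), np.float64(0.6811979898496562))
```

>>> step_arm(jaw=[1, 1, 1, 1, 1], travel=[[27.9, -37.5, 2.8], [24, -40.1, 2.8], [20, -42.2, 2.8], [15.6, -44.1, 2.8], [11.2, -45.3, 2.8]], twist=[[0, 0, 5.7], [0, 0, 5.7], [0, 0, 5.7], [0, 0, 5.7], [0, 0, 5.7]])

```text
t: 0.6
tcp_pos: [228.7, -312.1, 230.8]
tcp_rot: [[0.971, -0.238, 0.0], [-0.238, -0.971, 0.001], [-0.0, -0.001, -1.0]]
ft_force: [0.3, 0.6, -0.0]
width: 0.998
finger_force: 0.0
```

>>> step_arm(jaw=[1, 1, 1, 1, 1], travel=[[6.6, -46.3, 2.8], [2, -46.7, 2.8], [-2.7, -46.6, 2.7], [-7.3, -46.2, 2.8], [-11.8, -45.2, 2.8]], twist=[[0, 0, 5.7], [0, 0, 5.7], [0, 0, 5.7], [0, 0, 5.7], [0, 0, 5.7]])

```text
t: 1.1
tcp_pos: [289.3, -126.4, 217.5]
tcp_rot: [[0.778, -0.628, 0.021], [-0.628, -0.778, 0.027], [-0.001, -0.034, -0.999]]
ft_force: [-0.6, -1.1, 0.2]
width: 1.001
finger_force: 0.0
```

>>> step_arm(jaw=[1, 1, 0.8, 0.7, 0.6], travel=[[-16.2, -43.8, 2.8], [-20.6, -42, 2.8], [-24.6, -39.7, 2.7], [-28.4, -37.1, 2.8], [-31.9, -34.1, 2.8]], twist=[[0, 0, 5.7], [0, 0, 5.7], [0, 0, 5.7], [0, 0, 5.7], [0, 0, 5.7]])

```text
t: 1.6
tcp_pos: [177.3, -45.6, 225.8]
tcp_rot: [[0.497, -0.856, 0.145], [-0.866, -0.478, 0.147], [-0.056, -0.199, -0.978]]
ft_force: [-1.5, 0.2, 0.6]
width: 0.602
finger_force: 0.0
```

>>> step_arm(jaw=[0.6, 0.6, 0.6, 0.6, 0.6], travel=[[-35.2, -30.7, 2.8], [-38.1, -27.1, 2.8], [-40.6, -23.2, 2.7], [-42.7, -19.1, 2.7], [-44.3, -14.7, 2.7]], twist=[[0, 0, 5.7], [0, 0, 5.7], [0, 0, 5.7], [0, 0, 5.7], [0, 0, 5.7]])

```text
t: 2.1
tcp_pos: [132.1, 115.5, 264.4]
tcp_rot: [[0.049, -0.976, 0.211], [-0.976, -0.001, 0.218], [-0.213, -0.216, -0.953]]
ft_force: [0.1, -1.3, 0.6]
width: 0.6
finger_force: 0.0
```

>>> step_arm(jaw=[0.6, 0.6, 0.6, 0.6, 0.6], travel=[[0, 0, 0], [0, 0, 0], [0, 0, 0], [0, 0, 0], [0, 0, 0]], twist=[[0, 0, 0], [0, 0, 0], [0, 0, 0], [0, 0, 0], [0, 0, 0]])

```text
t: 2.6
tcp_pos: [130.9, 113.3, 263.9]
tcp_rot: [[0.062, -0.976, 0.209], [-0.977, -0.017, 0.211], [-0.202, -0.217, -0.955]]
ft_force: [0.4, -1.4, -0.2]
width: 0.599
finger_force: 0.0
```

Run:
```python
from h import *
s=robot.read_state(); p,d=robot.read_camera("wrist"); cv2.imwrite("pics/w1.png",p[:,:,::-1])
print(s["tcp_pos"],s["tcp_rot"],s["width"],s["joints"])
P=cloud("wrist",d,s)
for a,c,m in blobs(mask(p,0,5,150,60)|mask(p,174,180,150,60),50):
    Q=P[m]; top=Q[Q[:,2]>95]; cc,r=cv2.minEnclosingCircle(top[:,:2].astype(np.float32)); print(a,c,np.median(Q,0),len(top),Q[:,2].max(),cc,r)
```

```text
[130.92574031 113.31023034 263.88559916] [[ 0.06185591 -0.97601844  0.20871478]
 [-0.97741173 -0.01689438  0.21066772]
 [-0.20208947 -0.21703132 -0.95501689]] 0.599271581480049 [-1.50852645 -0.96797343 -0.98805489  1.75441298  0.22327041  3.1406574 ]
```

The last joint ran into its limit, because I turned it the wrong way. I'll retrace and unwind the twist.

Run:
```python
from h import *
s=robot.read_state()
plan([177,-46,240],-60,5)
plan([289,-126,245],-38,5,[177,-46,240],-60)
```

```text
travel [[32.7, -7.4, -0.2], [33.2, -4.3, 0.4], [33.5, -1.1, 1.3], [33.4, 2.0, 2.3], [32.9, 5.1, 3.5]] 
twist [[-3.0, 1.7, -5.5], [-3.1, 1.7, -5.5], [-3.0, 1.7, -5.5], [-3.1, 1.7, -5.5], [-3.0, 1.7, -5.5]]
end [177. -46. 240.] max 33.54325565594372
travel [[25.1, -11.4, -1.0], [25.8, -9.4, -1.0], [26.5, -7.5, -1.0], [27.0, -5.4, -1.0], [27.3, -3.2, -1.0]] 
twist [[0.0, 0.0, -4.4], [0.0, 0.0, -4.4], [0.0, 0.0, -4.4], [0.0, 0.0, -4.4], [0.0, 0.0, -4.4]]
end [ 288.9 -126.   245. ] max 27.585684693333246
```

>>> step_arm(jaw=[0.6, 0.6, 0.6, 0.6, 0.6], travel=[[32.7, -7.4, -0.2], [33.2, -4.3, 0.4], [33.5, -1.1, 1.3], [33.4, 2, 2.3], [32.9, 5.1, 3.5]], twist=[[-3, 1.7, -5.5], [-3, 1.7, -5.5], [-3, 1.7, -5.5], [-3, 1.7, -5.5], [-3, 1.7, -5.5]])

```text
t: 3.15
tcp_pos: [107.3, -4.8, 246.0]
tcp_rot: [[0.376, -0.921, 0.098], [-0.926, -0.372, 0.058], [-0.017, -0.112, -0.994]]
ft_force: [0.4, -0.4, -1.2]
width: 0.601
finger_force: 0.0
```

Run:
```python
from h import *
s=robot.read_state();print(s["tcp_pos"],s["tcp_rot"],s["joints"])
plan([289,-126,245],-20,5)
```

```text
[107.30243648  -4.83907982 246.00516512] [[ 0.37610024 -0.92141873  0.09765318]
 [-0.92642505 -0.37202257  0.05775664]
 [-0.01688886 -0.11219064 -0.99354317]] [-2.29160765 -0.96808849 -1.00047198  1.64653181  0.0352522   2.03418234]
travel [[36.1, -24.4, 2.3], [39.7, -18.2, 1.6], [42.2, -11.2, 1.1], [43.5, -4.2, 0.6], [43.6, 3.1, 0.3]] 
twist [[-1.3, -0.4, -9.6], [-1.3, -0.3, -9.6], [-1.3, -0.4, -9.5], [-1.3, -0.3, -9.6], [-1.3, -0.4, -9.6]]
end [ 289. -126.  245.] max 43.711096989208585
```

```bash
cat >> h.py <<'E'
def arc(pos,ang,n):
    "like plan, but turning about the base axis"
    s=robot.read_state(); R=s["tcp_rot"]; p=s["tcp_pos"]; q=np.array(pos,float)
    f=lambda v: np.array([np.hypot(v[0],v[1]),np.arctan2(v[1],v[0]),v[2]])
    a,b=f(p),f(q); y0=np.degrees(np.arctan2(R[1,0],R[0,0])); tr,tw=[],[]; pc,yc=p.copy(),y0
    print("yaw0",y0,"swing",np.degrees(b[1]-a[1]),"turn",ang-y0)
    for i in range(1,n+1):
        c=a+(b-a)*i/n; w=np.array([c[0]*np.cos(c[1]),c[0]*np.sin(c[1]),c[2]])
        D=Ro.from_euler('z',yc,degrees=True).as_matrix()@np.diag([1,-1,-1.])
        t=np.round(D.T@(w-pc),1); r=round(-(y0+(ang-y0)*i/n-yc),1)
        tr.append(t.tolist()); tw.append([0,0,r]); pc=pc+D@t; yc-=r
    for i in range(0,n,5): print("travel",tr[i:i+5],"\ntwist",tw[i:i+5])
    print("end",pc.round(1),yc,"max",np.linalg.norm(tr,axis=1).max())
E
python3 - <<'E'
from h import *
plan([-157,-305,250],-68,10)
E
```

```text
travel [[17.9, 35.5, -4.7], [17.8, 35.5, -4.3], [17.9, 35.6, -3.9], [17.9, 35.6, -3.4], [17.9, 35.6, -3.0]] 
twist [[-0.6, 0.1, 0.0], [-0.7, 0.1, 0.0], [-0.6, 0.1, 0.0], [-0.7, 0.1, 0.0], [-0.6, 0.1, 0.0]]
travel [[17.9, 35.7, -2.5], [17.9, 35.7, -2.1], [17.9, 35.7, -1.7], [17.9, 35.8, -1.3], [17.9, 35.7, -0.8]] 
twist [[-0.7, 0.1, 0.0], [-0.6, 0.1, 0.0], [-0.7, 0.1, 0.0], [-0.6, 0.1, 0.0], [-0.6, 0.1, 0.0]]
end [-156.9 -305.   250. ] max 40.04672271235188
```

>>> step_arm(jaw=[0.6, 0.6, 0.6, 0.6, 0.6], travel=[[17.9, 35.5, -4.7], [17.9, 35.5, -4.3], [17.9, 35.6, -3.9], [17.9, 35.6, -3.4], [17.9, 35.6, -3]], twist=[[-0.6, 0.1, 0], [-0.6, 0.1, 0], [-0.6, 0.1, 0], [-0.6, 0.1, 0], [-0.6, 0.1, 0]])

```text
t: 3.65
tcp_pos: [-26.0, -154.8, 247.2]
tcp_rot: [[0.371, -0.927, 0.053], [-0.928, -0.37, 0.032], [-0.01, -0.062, -0.998]]
ft_force: [0.3, -0.2, 0.4]
width: 0.599
finger_force: 0.0
```

>>> step_arm(jaw=[0.6, 0.6, 0.6, 0.6, 0.6], travel=[[17.9, 35.7, -2.5], [17.9, 35.7, -2.1], [17.9, 35.7, -1.7], [17.9, 35.8, -1.3], [17.9, 35.7, -0.8]], twist=[[-0.6, 0.1, 0], [-0.6, 0.1, 0], [-0.6, 0.1, 0], [-0.6, 0.1, 0], [-0.6, 0.1, 0]])

```text
t: 4.15
tcp_pos: [-158.3, -304.6, 247.5]
tcp_rot: [[0.373, -0.928, 0.009], [-0.928, -0.373, 0.005], [-0.001, -0.01, -1.0]]
ft_force: [-0.3, -0.4, 0.8]
width: 0.595
finger_force: 0.0
```

Run:
```python
from h import *
s=robot.read_state();print(s["tcp_pos"],s["tcp_rot"],s["joints"])
arc([489,338,200],81,30)
```

```text
[-158.30411419 -304.55398613  247.53182183] [[ 0.3726501  -0.92793298  0.0085022 ]
 [-0.92797108 -0.37262168  0.00477124]
 [-0.00125929 -0.0096678  -0.99995247]] [-2.26923147 -0.06258935 -0.64490341  0.99760358  0.00344341  2.06128439]
yaw0 -68.1208329784479 swing 152.11744128458992 turn 149.12083297844788
travel [[28.1, -14.9, 1.6], [28.7, -15.5, 1.6], [29.1, -16.1, 1.6], [29.7, -16.6, 1.5], [30.2, -17.2, 1.6]] 
twist [[0, 0, np.float64(-5.0)], [0, 0, np.float64(-4.9)], [0, 0, np.float64(-5.0)], [0, 0, np.float64(-5.0)], [0, 0, np.float64(-5.0)]]
travel [[30.7, -17.7, 1.6], [31.2, -18.3, 1.6], [31.7, -18.9, 1.6], [32.1, -19.4, 1.6], [32.7, -20.1, 1.5]] 
twist [[0, 0, np.float64(-4.9)], [0, 0, np.float64(-5.0)], [0, 0, np.float64(-5.0)], [0, 0, np.float64(-4.9)], [0, 0, np.float64(-5.0)]]
travel [[33.2, -20.5, 1.6], [33.7, -21.2, 1.6], [34.1, -21.8, 1.6], [34.7, -22.3, 1.6], [35.1, -22.9, 1.6]] 
twist [[0, 0, np.float64(-5.0)], [0, 0, np.float64(-4.9)], [0, 0, np.float64(-5.0)], [0, 0, np.float64(-5.0)], [0, 0, np.float64(-5.0)]]
travel [[35.7, -23.5, 1.6], [36.1, -24.0, 1.5], [36.6, -24.7, 1.6], [37.1, -25.2, 1.6], [37.5, -25.9, 1.6]] 
twist [[0, 0, np.float64(-4.9)], [0, 0, np.float64(-5.0)], [0, 0, np.float64(-5.0)], [0, 0, np.float64(-4.9)], [0, 0, np.float64(-5.0)]]
travel [[38.1, -26.4, 1.6], [38.5, -27.0, 1.6], [39.0, -27.6, 1.5], [39.4, -28.2, 1.6], [40.0, -28.8, 1.6]] 
twist [[0, 0, np.float64(-5.0)], [0, 0, np.float64(-5.0)], [0, 0, np.float64(-4.9)], [0, 0, np.float64(-5.0)], [0, 0, np.float64(-5.0)]]
travel [[40.4, -29.4, 1.6], [40.8, -30.0, 1.6], [41.3, -30.6, 1.6], [41.8, -31.2, 1.5], [42.3, -31.8, 1.6]] 
twist [[0, 0, np.float64(-4.9)], [0, 0, np.float64(-5.0)], [0, 0, np.float64(-5.0)], [0, 0, np.float64(-5.0)], [0, 0, np.float64(-4.9)]]
end [489. 338. 200.] 80.97916702155212 max 52.944215925821396
```

>>> step_arm(jaw=[0.6, 0.6, 0.6, 0.6, 0.6], travel=[[28.1, -14.9, 1.6], [28.7, -15.5, 1.6], [29.1, -16.1, 1.6], [29.7, -16.6, 1.5], [30.2, -17.2, 1.6]], twist=[[0, 0, -5], [0, 0, -5], [0, 0, -5], [0, 0, -5], [0, 0, -5]])

```text
t: 4.65
tcp_pos: [-11.8, -384.2, 240.7]
tcp_rot: [[0.732, -0.681, 0.008], [-0.681, -0.732, 0.005], [0.003, -0.009, -1.0]]
ft_force: [0.1, 0.0, 1.4]
width: 0.597
finger_force: 0.0
```

>>> step_arm(jaw=[0.6, 0.6, 0.6, 0.6, 0.6], travel=[[30.7, -17.7, 1.6], [31.2, -18.3, 1.6], [31.7, -18.9, 1.6], [32.1, -19.4, 1.6], [32.7, -20.1, 1.5]], twist=[[0, 0, -5], [0, 0, -5], [0, 0, -5], [0, 0, -5], [0, 0, -5]])

```text
t: 5.15
tcp_pos: [171.4, -390.3, 234.2]
tcp_rot: [[0.951, -0.308, 0.008], [-0.308, -0.951, 0.004], [0.007, -0.007, -1.0]]
ft_force: [0.3, -0.6, -0.3]
width: 0.603
finger_force: 0.0
```

>>> step_arm(jaw=[0.6, 0.6, 0.6, 0.6, 0.6], travel=[[33.2, -20.5, 1.6], [33.7, -21.2, 1.6], [34.1, -21.8, 1.6], [34.7, -22.3, 1.6], [35.1, -22.9, 1.6]], twist=[[0, 0, -5], [0, 0, -5], [0, 0, -5], [0, 0, -5], [0, 0, -5]])

```text
t: 5.65
tcp_pos: [354.1, -306.2, 228.1]
tcp_rot: [[0.992, 0.123, 0.008], [0.123, -0.992, 0.004], [0.009, -0.003, -1.0]]
ft_force: [0.4, -0.4, -1.0]
width: 0.598
finger_force: 0.0
```

>>> step_arm(jaw=[0.6, 0.6, 0.6, 0.6, 0.6], travel=[[35.7, -23.5, 1.6], [36.1, -24, 1.5], [36.6, -24.7, 1.6], [37.1, -25.2, 1.6], [37.5, -25.9, 1.6]], twist=[[0, 0, -5], [0, 0, -5], [0, 0, -5], [0, 0, -5], [0, 0, -5]])

```text
t: 6.15
tcp_pos: [491.4, -135.3, 222.0]
tcp_rot: [[0.847, 0.531, 0.008], [0.531, -0.847, 0.004], [0.009, 0.001, -1.0]]
ft_force: [0.6, -0.8, -0.2]
width: 0.599
finger_force: 0.0
```

Run:
```python
from h import *
s=robot.read_state();print(s["tcp_pos"],s["joints"])
arc([489,338,200],81,12)
```

```text
[ 491.39259664 -135.26470785  221.96620843] [-0.41783101  0.26494587 -0.340765    0.95927741  0.00748886  2.1639617 ]
yaw0 32.07559069473229 swing 50.043013351096384 turn 48.92440930526771
travel [[31.5, -21.2, 1.8], [31.9, -21.6, 1.9], [32.2, -22.0, 1.8], [32.6, -22.5, 1.8], [32.8, -22.8, 1.9]] 
twist [[0, 0, np.float64(-4.1)], [0, 0, np.float64(-4.1)], [0, 0, np.float64(-4.0)], [0, 0, np.float64(-4.1)], [0, 0, np.float64(-4.1)]]
travel [[33.2, -23.3, 1.8], [33.5, -23.7, 1.8], [33.8, -24.1, 1.8], [34.2, -24.6, 1.9], [34.5, -24.9, 1.8]] 
twist [[0, 0, np.float64(-4.1)], [0, 0, np.float64(-4.0)], [0, 0, np.float64(-4.1)], [0, 0, np.float64(-4.1)], [0, 0, np.float64(-4.1)]]
travel [[34.8, -25.4, 1.8], [35.1, -25.9, 1.9]] 
twist [[0, 0, np.float64(-4.0)], [0, 0, np.float64(-4.1)]]
end [489.  338.1 200. ] 80.97559069473228 max 43.6626842967768
```

Run:
```python
from h import *
s=robot.read_state();p,d=robot.read_camera("wrist"); cv2.imwrite("pics/w_sl.png",p[:,:,::-1]); np.savez("wsl.npz",p=p,d=d,tcp_pos=s["tcp_pos"],tcp_rot=s["tcp_rot"])
```

```text
(no output)
```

View pics/w_sl.png

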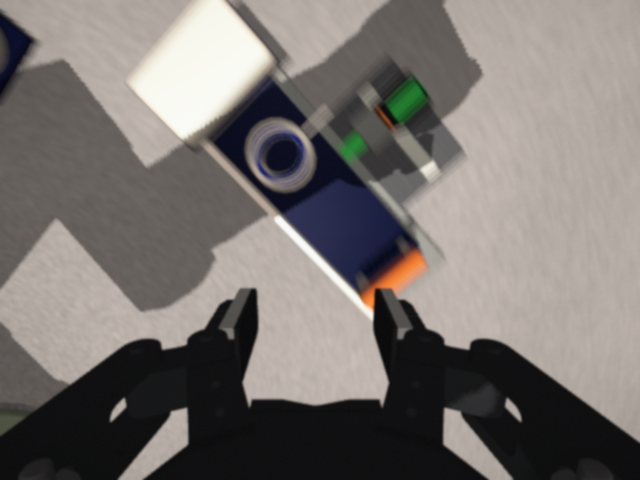

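>>> step_arm(jaw=[0.6, 0.6, 0.6, 0.6, 0.6], travel=[[31.5, -21.2, 1.8], [31.9, -21.6, 1.9], [32.2, -22, 1.8], [32.6, -22.5, 1.8], [32.8, -22.8, 1.9]], twist=[[0, 0, -4.1], [0, 0, -4.1], [0, 0, -4], [0, 0, -4.1], [0, 0, -4.1]])

```text
t: 6.7
tcp_pos: [542.4, 51.6, 213.9]
tcp_rot: [[0.61, 0.792, 0.008], [0.792, -0.61, 0.004], [0.008, 0.004, -1.0]]
ft_force: [0.1, -0.7, 0.1]
width: 0.598
finger_force: 0.0
```

>>> step_arm(jaw=[0.6, 0.6, 0.6, 0.6, 0.6], travel=[[33.2, -23.3, 1.8], [33.5, -23.7, 1.8], [33.8, -24.1, 1.8], [34.2, -24.6, 1.9], [34.5, -24.9, 1.8]], twist=[[0, 0, -4.1], [0, 0, -4], [0, 0, -4.1], [0, 0, -4.1], [0, 0, -4.1]])

```text
t: 7.2
tcp_pos: [520.3, 257.3, 205.5]
tcp_rot: [[0.295, 0.955, 0.008], [0.955, -0.296, 0.004], [0.007, 0.006, -1.0]]
ft_force: [0.1, -1.5, 0.4]
width: 0.597
finger_force: 0.0
```

>>> step_arm(jaw=[0.6, 0.6, 0.6, 0.6, 0.6], travel=[[34.8, -25.4, 1.8], [35.1, -25.9, 1.9], [0, 0, 0], [0, 0, 0], [0, 0, 0]], twist=[[0, 0, -4], [0, 0, -4.1], [0, 0, 0], [0, 0, 0], [0, 0, 0]])

```text
t: 7.7
tcp_pos: [490.0, 335.6, 202.3]
tcp_rot: [[0.162, 0.987, 0.008], [0.987, -0.162, 0.004], [0.005, 0.007, -1.0]]
ft_force: [0.2, -0.5, -0.0]
width: 0.595
finger_force: 0.0
```

Run:
```python
from h import *
s=robot.read_state(); p,d=robot.read_camera("wrist"); cv2.imwrite("pics/w1.png",p[:,:,::-1])
print(s["tcp_pos"],s["tcp_rot"],s["width"],s["joints"])
P=cloud("wrist",d,s)
for nm,lo,hi in [("red",0,5),("yel",20,30),("pur",125,150)]:
  for a,c,m in blobs(mask(p,lo,hi,120,40),80):
    Q=P[m]; top=Q[Q[:,2]>96]
    if len(top): cc,r=cv2.minEnclosingCircle(top[:,:2].astype(np.float32)); print(nm,a,c,np.median(Q,0),len(top),Q[:,2].max(),cc,r,onz("wrist",*c,97,s))
```

```text
[489.99345046 335.59881733 202.28120751] [[ 0.16208395  0.98674468  0.00798364]
 [ 0.98676389 -0.16211815  0.0038379 ]
 [ 0.00508132  0.00725591 -0.99996077]] 0.5949613278158651 [ 4.76400552e-01  4.30557370e-01 -1.49986768e-01  9.81397403e-01
 -2.50613221e-04  2.21001848e+00]
red 411 [312.5 241.2] [490.69233509 340.87382871  99.55480234] 357 330.95695330840374 (496.0948486328125, 367.63934326171875) 35.881324768066406 [490.62380019 340.29750414  97.        ]
yel 285 [311.1 396.6] [468.31801671 208.20122028  90.77704497] 65 330.95695330840374 (487.32464599609375, 304.0870666503906) 100.03569030761719 [468.32227244 212.71934176  97.        ]
pur 302 [311.6 332.2] [478.43061033 271.46327058  99.62190773] 297 330.95695330840374 (488.8748779296875, 332.9651794433594) 71.26240539550781 [478.2338289  269.77287947  97.        ]
```

View pics/w1.png

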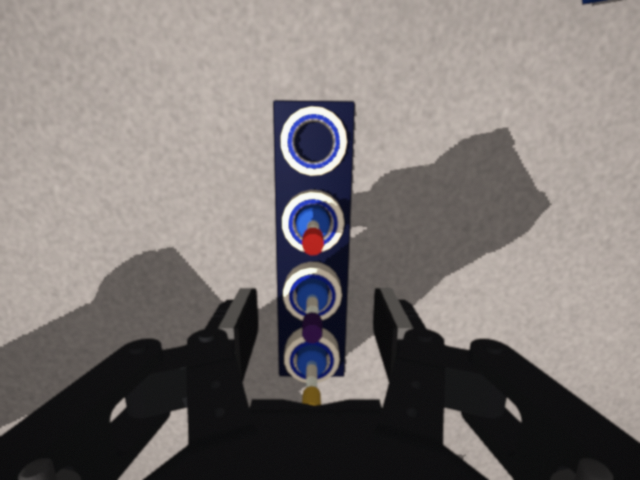

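The first picture, taken over the slide, shows the holder at (281,153), handle at (395,278), and green band at (353,147) and (405,100). It is blurred by motion. The second shows the red cap at (312,241), with the fingers straddling the rack.

>>> step_arm(jaw=[0.6, 0.6, 0.6, 0.6, 0.6], travel=[[3.8, -1.1, 25], [0, 0, 25], [0, 0, 25], [0, 0, 20], [0, 0, 0]], twist=[[0, 0, 0], [0, 0, 0], [0, 0, 0], [0, 0, 0], [0, 0, 0]])

```text
t: 8.25
tcp_pos: [488.9, 338.1, 104.8]
tcp_rot: [[0.164, 0.986, 0.003], [0.986, -0.164, 0.002], [0.002, 0.003, -1.0]]
ft_force: [-0.8, -0.4, -0.9]
width: 0.601
finger_force: 0.0
```

Run:
```python
from h import *
s=robot.read_state(); p,d=robot.read_camera("wrist")
print(s["tcp_pos"],s["width"])
for a,c,m in blobs(mask(p,0,5,120,40),80): print(a,c,onz("wrist",*c,92,s))
plan([490.5,340,86],80.7,3)
```

```text
[488.8715595  338.14310817 104.83196419] 0.6014083812613464
1433 [315.9 303.1] [490.40239489 339.06086046  92.        ]
travel [[0.4, 0.1, 6.9], [0.4, 0.2, 6.8], [0.4, 0.1, 6.9]] 
twist [[0.1, -0.1, -0.0], [0.1, -0.1, -0.1], [0.1, -0.0, -0.0]]
end [490.5 340.1  86. ] max 6.912307863514183
```

>>> step_arm(jaw=[0.6, 0.6, 0.6, 0.6, 0.5], travel=[[0.5, 0.5, 7], [0.5, 0.5, 7], [0.4, 0, 5], [0, 0, 0], [0, 0, 0]], twist=[[0, 0, 0], [0, 0, 0], [0, 0, 0], [0, 0, 0], [0, 0, 0]])

```text
t: 8.8
tcp_pos: [491.4, 342.0, 88.7]
tcp_rot: [[0.161, 0.987, 0.008], [0.987, -0.161, 0.005], [0.006, 0.007, -1.0]]
ft_force: [-0.6, -0.5, 0.0]
width: 0.497
finger_force: 0.0
```

>>> step_arm(jaw=[0.4, 0.3, 0.2, 0.1, 0.0], travel=[[0, 0, 0], [0, 0, 0], [0, 0, 0], [0, 0, 0], [0, 0, 0]], twist=[[0, 0, 0], [0, 0, 0], [0, 0, 0], [0, 0, 0], [0, 0, 0]], force=40)

```text
t: 9.3
tcp_pos: [491.6, 342.0, 88.8]
tcp_rot: [[0.161, 0.987, 0.009], [0.987, -0.161, 0.005], [0.006, 0.008, -1.0]]
ft_force: [0.4, -0.3, 1.2]
width: 0.171
finger_force: 38.9
```

>>> step_arm(jaw=[0, 0, 0, 0, 0], travel=[[0, 0, 0], [0, 0, 0], [0, 0, 0], [0, 0, -5], [0, 0, -5]], twist=[[0, 0, 0], [0, 0, 0], [0, 0, 0], [0, 0, 0], [0, 0, 0]])

```text
t: 9.8
tcp_pos: [491.1, 341.6, 98.6]
tcp_rot: [[0.161, 0.987, 0.008], [0.987, -0.161, 0.004], [0.005, 0.007, -1.0]]
ft_force: [-0.2, 0.4, 0.4]
width: 0.17
finger_force: 39.0
```

>>> step_arm(jaw=[0, 0, 0, 0, 0], travel=[[0, 0, -15], [0, 0, -25], [0, 0, -30], [0, 0, -30], [0, 0, -20]], twist=[[0, 0, 0], [0, 0, 0], [0, 0, 0], [0, 0, 0], [0, 0, 0]])

```text
t: 10.3
tcp_pos: [491.0, 341.6, 221.3]
tcp_rot: [[0.161, 0.987, 0.011], [0.987, -0.161, 0.006], [0.007, 0.01, -1.0]]
ft_force: [0.8, -0.4, -1.6]
width: 0.168
finger_force: 39.0
```

Run:
```python
from h import *
p,d=robot.read_camera("wrist")
for a,c,m in blobs(mask(p,0,5,120,40),80): print(a,c)
arc([485,-125,220],35,15)
```

```text
1902 [315.3 328.6]
yaw0 80.72852082206349 swing -49.26783729464923 turn -45.72852082206349
travel [[-29.7, 18.2, 0.3], [-29.4, 17.8, 0.3], [-29.3, 17.5, 0.3], [-29.0, 17.0, 0.2], [-28.8, 16.8, 0.3]] 
twist [[0, 0, np.float64(3.0)], [0, 0, np.float64(3.1)], [0, 0, np.float64(3.0)], [0, 0, np.float64(3.1)], [0, 0, np.float64(3.0)]]
travel [[-28.7, 16.3, 0.3], [-28.4, 16.0, 0.3], [-28.1, 15.6, 0.3], [-28.0, 15.3, 0.3], [-27.7, 14.9, 0.2]] 
twist [[0, 0, np.float64(3.1)], [0, 0, np.float64(3.0)], [0, 0, np.float64(3.1)], [0, 0, np.float64(3.0)], [0, 0, np.float64(3.1)]]
travel [[-27.5, 14.5, 0.3], [-27.3, 14.2, 0.3], [-27.0, 13.8, 0.3], [-26.8, 13.5, 0.3], [-26.6, 13.2, 0.3]] 
twist [[0, 0, np.float64(3.0)], [0, 0, np.float64(3.1)], [0, 0, np.float64(3.0)], [0, 0, np.float64(3.1)], [0, 0, np.float64(3.0)]]
end [ 485. -125.  220.] 35.02852082206349 max 34.83417861813308
```

>>> step_arm(jaw=[0, 0, 0, 0, 0], travel=[[-15, 9, 0.3], [-29.4, 17.8, 0.3], [-29.3, 17.5, 0.3], [-29, 17, 0.2], [-28.8, 16.8, 0.3]], twist=[[0, 0, 3], [0, 0, 3.1], [0, 0, 3], [0, 0, 3.1], [0, 0, 3]], force=60)

```text
t: 10.85
tcp_pos: [528.9, 191.4, 215.4]
tcp_rot: [[0.418, 0.908, 0.006], [0.908, -0.418, 0.003], [0.006, 0.004, -1.0]]
ft_force: [-0.4, -0.1, 0.2]
width: 0.163
finger_force: 58.5
```

>>> step_arm(jaw=[0, 0, 0, 0, 0], travel=[[-28.7, 16.3, 0.3], [-28.4, 16, 0.3], [-28.1, 15.6, 0.3], [-28, 15.3, 0.3], [-27.7, 14.9, 0.2]], twist=[[0, 0, 3.1], [0, 0, 3], [0, 0, 3.1], [0, 0, 3], [0, 0, 3.1]])

```text
t: 11.35
tcp_pos: [523.9, 31.0, 213.4]
tcp_rot: [[0.643, 0.765, 0.006], [0.765, -0.643, 0.004], [0.007, 0.002, -1.0]]
ft_force: [0.5, -0.3, -0.1]
width: 0.164
finger_force: 58.5
```

>>> step_arm(jaw=[0, 0, 0, 0, 0], travel=[[-27.5, 14.5, 0.3], [-27.3, 14.2, 0.3], [-27, 13.8, 0.3], [-26.8, 13.5, 0.3], [-26.6, 13.2, 0.3]], twist=[[0, 0, 3], [0, 0, 3.1], [0, 0, 3], [0, 0, 3.1], [0, 0, 3]])

```text
t: 11.85
tcp_pos: [474.8, -111.7, 210.9]
tcp_rot: [[0.822, 0.57, 0.006], [0.57, -0.822, 0.005], [0.008, -0.0, -1.0]]
ft_force: [0.4, -0.4, -0.1]
width: 0.164
finger_force: 58.5
```

>>> step_arm(jaw=[0, 0, 0, 0, 0], travel=[[0, 0, 0], [0, 0, 0], [0, 0, 0], [0, 0, 0], [0, 0, 0]], twist=[[0, 0, 0], [0, 0, 0], [0, 0, 0], [0, 0, 0], [0, 0, 0]])

```text
t: 12.35
tcp_pos: [476.6, -109.3, 212.0]
tcp_rot: [[0.818, 0.575, 0.008], [0.575, -0.818, 0.005], [0.009, 0.001, -1.0]]
ft_force: [-0.4, -0.4, -0.2]
width: 0.161
finger_force: 58.5
```

Run:
```python
from h import *
s=robot.read_state(); p,d=robot.read_camera("wrist"); cv2.imwrite("pics/w2.png",p[:,:,::-1]); np.savez("w2.npz",p=p,d=d,tcp_pos=s["tcp_pos"],tcp_rot=s["tcp_rot"]); print(s["tcp_pos"],s["width"],s["finger_force"])
```

```text
[ 476.6486514  -109.31466093  212.03404122] 0.16115001588780423 58.53115439414978
```

View pics/w2.png

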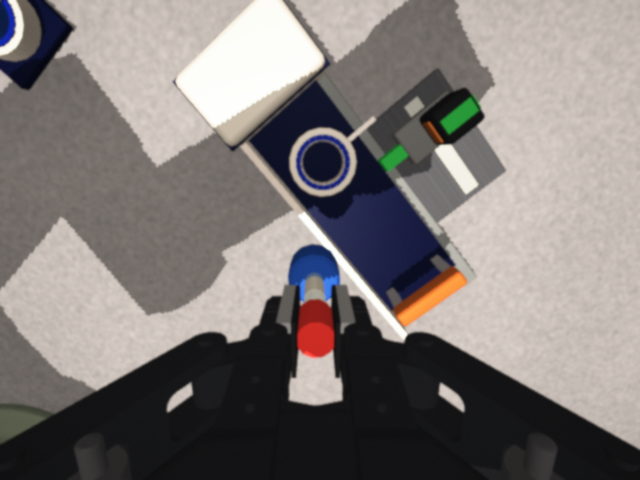

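The holder rim is centred at about (323,161), and the sample hangs straight with its foot at (314,265). The pointer tip is at (374,119), the green foot band at (394,158), and the handle runs from (398,325) to (465,275).

Run:
```python
from h import *
np.set_printoptions(precision=1,suppress=True)
s=dict(np.load("w2.npz")); p,d=s["p"],s["d"]; P=cloud("wrist",d,s)
v,u=np.mgrid[:480,:640]; near=(np.hypot(u-323,v-161)<45)
m=(mask(p,105,130,120,70).astype(bool)&near).astype(np.uint8)
rim=near&(abs(P[...,2]-50)<4)&(np.hypot(P[...,0]-530,P[...,1]+84)<40)
for nm,k in (("blue",m>0),("rim",rim)):
    pts=np.c_[u[k],v[k]].astype(np.float32)
    if len(pts)<10: print(nm,len(pts)); continue
    e=cv2.minEnclosingCircle(pts); print(nm,len(pts),e, "z50:",onz("wrist",*e[0],50,s),np.median(P[k],0))
    if nm=="rim": print(cv2.minEnclosingCircle(P[k][:,:2].astype(np.float32)))
o=[b for b in blobs(mask(p,6,16,150,120),100)]
for a,c,k in o:
    Q=P[k]; T=Q[Q[:,2]>78]; r=cv2.minAreaRect(T[:,:2].astype(np.float32)); print("orange",a,c,r,Q[:,2].max(),np.median(T,0)); 
    vx=cv2.fitLine(T[:,:2].astype(np.float32),cv2.DIST_L2,0,.01,.01).ravel(); print(vx,np.degrees(np.arctan2(vx[1],vx[0])))
for a,c,k in blobs(mask(p,50,75,120,60),60):
    r=cv2.minAreaRect(P[k][:,:2].astype(np.float32)); print("green",a,c,np.median(P[k],0),r)
k=(mask(p,100,125,140,60)>0)&(np.hypot(u-314,v-268)<30)
x,y,w,h=cv2.boundingRect(k.astype(np.uint8)); print("foot",x,y,w,h,P[k].min(0),P[k].max(0),np.median(P[k],0))
print("tool axes pocket vec",s["tcp_rot"].T@(np.array([530,-84,50])-s["tcp_pos"]))
print("pointer tip",[onz("wrist",374,119,z,s) for z in (20,25,30)])
```

```text
blue 499 ((322.3837890625, 161.90264892578125), 26.694921493530273) z50: [528.1 -81.3  50. ] [529.3 -79.9  50.9]
rim 2198 ((322.81060791015625, 161.13327026367188), 34.34540557861328) z50: [528.8 -81.2  50. ] [529.3 -81.   50. ]
((528.1505737304688, -81.8163070678711), 27.90373420715332)
orange 1331 [430.6 297.4] ((500.54266357421875, -146.176513671875), (159.42041015625, 62.19655227661133), 81.95033264160156) 340.9985487793566 [ 491.8 -214.7   82.3]
[   1.    -0.3  491.7 -213.9] -14.961064
green 745 [459.7 115. ] [ 615.4 -145.1   66.3] ((577.2277221679688, -116.73593139648438), (21.950519561767578, 126.31455993652344), 53.4046516418457)
green 437 [392.9 157.6] [ 566.6 -130.7   28.4] ((550.0818481445312, -110.2745590209961), (21.982200622558594, 84.11846160888672), 37.69151306152344)
foot 289 246 50 50 [ 463.6 -123.   141.1] [533.1 -70.3 341. ] [ 481.2 -105.3  160.5]
tool axes pocket vec [ 56.7   9.8 162.6]
pointer tip [array([583.6, -98.2,  20. ]), array([582.8, -97.8,  25. ]), array([582. , -97.4,  30. ])]
```

Run:
```python
from h import *
np.set_printoptions(precision=1,suppress=True)
s=dict(np.load("w2.npz")); R=s["tcp_rot"]
q=onz("wrist",314,245.7,s["tcp_pos"][2]-78.8,s); t=R.T@(q-s["tcp_pos"]); print("foot edge in tool",t,"axis offset x",t[0]-15)
off=R@np.array([t[0]-15,t[1],0]); print("axis at",s["tcp_pos"]+off)
tgt=np.array([528.6,-81.4,0])-off; tgt[2]=145; print(tgt)
plan([tgt[0],tgt[1],215],35,3); plan(tgt,35,3,[tgt[0],tgt[1],215],35)
```

```text
foot edge in tool [ 9.3 -0.1 78.9] axis offset x -5.711213449562505
axis at [ 471.9 -112.5  212. ]
[533.3 -78.2 145. ]
travel [[21.4, 2.3, -0.8], [21.5, 2.4, -0.8], [21.4, 2.3, -0.9]] 
twist [[0.0, -0.2, 0.0], [0.0, -0.2, 0.1], [0.1, -0.1, -0.0]]
end [533.4 -78.2 215. ] max 21.64832557035301
travel [[0.0, 0.0, 23.3], [0.0, 0.0, 23.4], [0.0, 0.0, 23.3]] 
twist [[0.0, 0.0, 0.0], [0.0, 0.0, 0.0], [0.0, 0.0, 0.0]]
end [533.3 -78.2 145. ] max 23.4
```

>>> step_arm(jaw=[0, 0, 0, 0, 0], travel=[[21, 2.3, 0], [21, 2.4, 0], [21, 2.3, 0], [0, 0, 20], [0, 0, 20]], twist=[[0, -0.2, 0], [0, -0.2, 0], [0, -0.1, 0], [0, 0, 0], [0, 0, 0]])

```text
t: 12.9
tcp_pos: [533.4, -78.9, 172.5]
tcp_rot: [[0.818, 0.575, 0.003], [0.575, -0.818, -0.001], [0.002, 0.003, -1.0]]
ft_force: [0.1, -0.4, -0.2]
width: 0.165
finger_force: 58.6
```

>>> step_arm(jaw=[0, 0, 0, 0, 0], travel=[[0, 0, 15], [0, 0, 15], [0, 0, 0], [0, 0, 0], [0, 0, 0]], twist=[[0, 0, 0], [0, 0, 0], [0, 0, 0], [0, 0, 0], [0, 0, 0]])

```text
t: 13.4
tcp_pos: [532.8, -79.7, 143.4]
tcp_rot: [[0.819, 0.574, 0.003], [0.574, -0.819, -0.001], [0.002, 0.002, -1.0]]
ft_force: [-0.0, -0.1, 0.0]
width: 0.165
finger_force: 58.6
```

Run:
```python
from h import *
np.set_printoptions(precision=1,suppress=True)
out=[]
for n in ["side","scene"]:
    s=robot.read_state(); p,d=robot.read_camera(n); np.savez(n+"3.npz",p=p,d=d)
    u,v=(396,232) if n=="side" else (242,250)
    out.append(cv2.resize(p[v-90:v+40,u-65:u+65],(400,400),interpolation=cv2.INTER_CUBIC))
    c,R,o=pose(n); X=R.T@(np.array([528.6,-81.4,50])-o); print(n,"ring px",c["fx"]*X[0]/X[2]+c["cx"],c["fy"]*X[1]/X[2]+c["cy"])
cv2.imwrite("pics/h3.png",np.hstack(out)[:,:,::-1]); print(s["tcp_pos"],s["tcp_rot"][:,2])
```

```text
side ring px 394.87667568948854 227.22206155164204
scene ring px 242.5404545041066 249.03249057805866
[532.9 -79.7 143.5] [ 0. -0. -1.]
```

View pics/h3.png

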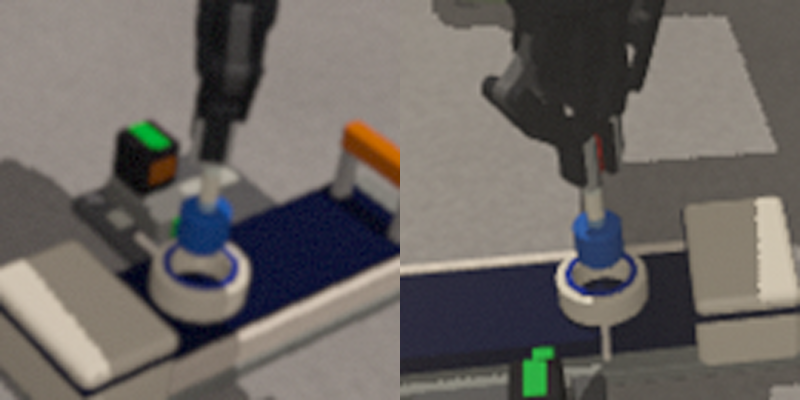

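The sample hangs vertically just above the ring, close to centred in both views (side left, scene right). I'll put a number on the offset.

Run:
```python
from h import *
np.set_printoptions(precision=1,suppress=True)
f=lambda n,x,y:(((396,232) if n=="side" else (242,250))[0]-65+x*.325-.34,((396,232) if n=="side" else (242,250))[1]-90+y*.325-.34)
# cam: ring centre px, foot bottom-centre px (mid of lower ellipse)
for n,r,b,t in [("side",(201,266),(204.5,244),(206.5,205)),("scene",(201,270),(199,254),(196.5,218))]:
    R=onz(n,*f(n,*r),50); F=onz(n,*f(n,*b),64.7); T=onz(n,*f(n,*t),92.7); print(n,R,F,"foot-ring",(F-R)[:2],"top",(T-R)[:2])
a={k:meet(ray("side",*f("side",*v[0])),ray("scene",*f("scene",*v[1]))) for k,v in {"ring":((201,266),(201,270)),"bot":((204.5,244),(199,254)),"top":((206.5,205),(196.5,218))}.items()}
print(a)
```

```text
side [525.7 -80.8  50. ] [527.1 -82.8  64.7] foot-ring [ 1.4 -2. ] top [ 3.8 -0.9]
scene [523.7 -81.   50. ] [525.4 -81.4  64.7] foot-ring [ 1.7 -0.4] top [1.4 0.8]
{'ring': (array([525.1, -80.8,  50.7]), np.float64(1.271793967041497)), 'bot': (array([526.5, -81.7,  65.7]), np.float64(0.082202748726734)), 'top': (array([528.2, -80.3,  94.7]), np.float64(1.334786199297346))}
```

>>> step_arm(jaw=[0, 0, 0, 0, 0], travel=[[-0.4, -1.2, 0], [0, 0, 10], [0, 0, 10], [0, 0, 10], [0, 0, 0]], twist=[[0, 0, 0], [0, 0, 0], [0, 0, 0], [0, 0, 0], [0, 0, 0]])

```text
t: 14.0
tcp_pos: [529.7, -78.5, 110.4]
tcp_rot: [[0.819, 0.574, -0.002], [0.574, -0.819, 0.001], [-0.002, -0.002, -1.0]]
ft_force: [-0.6, 0.3, -0.8]
width: 0.167
finger_force: 58.6
```

>>> step_arm(jaw=[0, 0, 0, 0, 0], travel=[[0, 0, 1], [0, 0, 0], [0, 0, 0], [0, 0, 0], [0, 0, 0]], twist=[[0, 0, 0], [0, 0, 0], [0, 0, 0], [0, 0, 0], [0, 0, 0]])

```text
t: 14.5
tcp_pos: [531.4, -79.0, 111.8]
tcp_rot: [[0.819, 0.574, 0.002], [0.574, -0.819, -0.001], [0.001, 0.001, -1.0]]
ft_force: [0.4, 0.5, -0.7]
width: 0.164
finger_force: 58.6
```

Run:
```python
from h import *
out=[]
for n in ["side","scene"]:
    p,d=robot.read_camera(n); u,v=(396,232) if n=="side" else (242,250)
    out.append(cv2.resize(p[v-90:v+40,u-65:u+65],(400,400),interpolation=cv2.INTER_CUBIC))
s=robot.read_state(); print(s["tcp_pos"],s["ft_force"])
cv2.imwrite("pics/h4.png",np.hstack(out)[:,:,::-1])
```

```text
[531.31536237 -78.95296351 111.74508392] [ 1.1097769   0.06348286 -1.08894795]
```

View pics/h4.png

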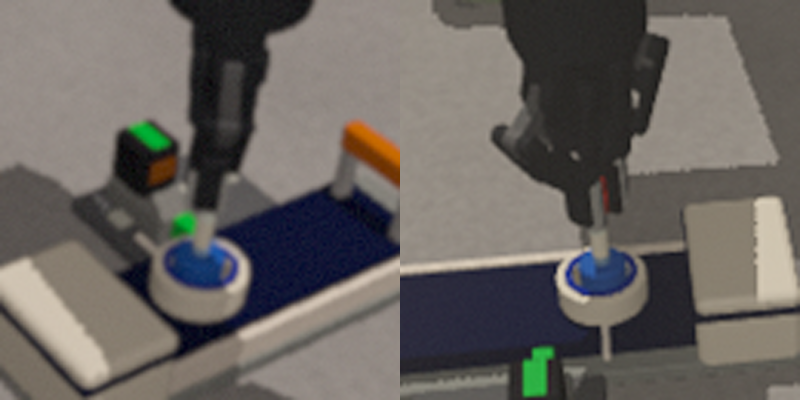

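The foot is inside the bore in both views. I'll lower it the last couple of millimetres.

>>> step_arm(jaw=[0, 0, 0, 0, 0], travel=[[0, 0, 1], [0, 0, 1], [0, 0, 0], [0, 0, 0], [0, 0, 0]], twist=[[0, 0, 0], [0, 0, 0], [0, 0, 0], [0, 0, 0], [0, 0, 0]])

```text
t: 15.1
tcp_pos: [531.2, -78.9, 109.5]
tcp_rot: [[0.819, 0.574, 0.001], [0.574, -0.819, -0.001], [0.001, 0.001, -1.0]]
ft_force: [0.4, -0.5, -1.7]
width: 0.165
finger_force: 58.6
```

>>> step_arm(jaw=[0, 0, 0.2, 0.3, 0.4], travel=[[0, 0, 0.8], [0, 0, 0], [0, 0, 0], [0, 0, 0], [0, 0, 0]], twist=[[0, 0, 0], [0, 0, 0], [0, 0, 0], [0, 0, 0], [0, 0, 0]])

```text
t: 15.6
tcp_pos: [531.2, -78.9, 108.7]
tcp_rot: [[0.819, 0.574, 0.001], [0.574, -0.819, -0.001], [0.001, 0.001, -1.0]]
ft_force: [-1.5, 0.1, 0.1]
width: 0.4
finger_force: 0.0
```

>>> step_arm(jaw=[0.5, 0.5, 0.5, 0.5, 0.5], travel=[[0, 0, 0], [0, 0, 0], [0, 0, -10], [0, 0, -20], [0, 0, -25]], twist=[[0, 0, 0], [0, 0, 0], [0, 0, 0], [0, 0, 0], [0, 0, 0]])

```text
t: 16.1
tcp_pos: [530.4, -78.7, 164.2]
tcp_rot: [[0.819, 0.574, -0.001], [0.574, -0.819, 0.0], [-0.001, -0.0, -1.0]]
ft_force: [0.5, 0.5, -0.5]
width: 0.498
finger_force: 0.0
```

>>> step_arm(jaw=[0.5, 0.5, 0.5, 0.5, 0.5], travel=[[-20, 0, -25], [-30, 0, -15], [-10, 0, 0], [0, 0, 0], [0, 0, 0]], twist=[[0, 0, 0], [0, 0, 0], [0, 0, 0], [0, 0, 0], [0, 0, 0]])

```text
t: 16.6
tcp_pos: [482.1, -113.1, 203.3]
tcp_rot: [[0.819, 0.574, 0.001], [0.574, -0.819, 0.0], [0.001, 0.001, -1.0]]
ft_force: [0.9, -0.2, 0.1]
width: 0.499
finger_force: 0.0
```

Run:
```python
from h import *
s=robot.read_state(); p,d=robot.read_camera("wrist"); cv2.imwrite("pics/w5.png",p[:,:,::-1]); np.savez("w5.npz",p=p,d=d,tcp_pos=s["tcp_pos"],tcp_rot=s["tcp_rot"]); print(s["tcp_pos"],s["joints"])
```

```text
[ 482.07758941 -113.05765283  203.34749008] [-3.79833977e-01  2.59235382e-01 -3.99917962e-01  9.10644244e-01
  4.78287578e-04  2.15086113e+00]
```

View pics/w5.png

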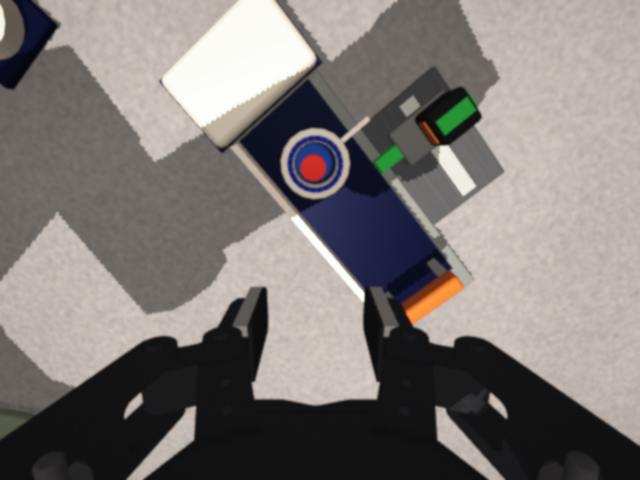

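The sample stands in the holder at (315,165), released and upright. The pointer tip is at (369,119), the green foot band at (389,160), and the handle centre at about (437,298).

Run:
```python
from h import *
np.set_printoptions(precision=1,suppress=True)
s=dict(np.load("w5.npz")); p,d=s["p"],s["d"]; P=cloud("wrist",d,s)
pull=np.array([-.2588,-.9659]); side=np.array([.9659,-.2588]); pk=np.array([528.6,-81.4])
pr=lambda X:(np.dot(np.asarray(X)[...,:2]-pk,pull),np.dot(np.asarray(X)[...,:2]-pk,side))
for u,v in [(368,120),(362,125),(356,130),(350,135)]: print("ptr",u,v,P[v,u],pr(onz("wrist",u,v,P[v,u,2],s)))
for a,c,k in blobs(mask(p,50,75,120,60),60):
    Q=P[k]; z=np.median(Q[:,2]); Q=Q[abs(Q[:,2]-z)<4]; y,x=pr(Q); print("green",a,c,z,"pull",np.percentile(y,[2,50,98]),"side",np.percentile(x,[2,98]),pr(onz("wrist",*c,z,s)))
k=mask(p,6,16,150,120)>0; Q=P[k]; Q=Q[(abs(Q[:,2]-83)<3)]; y,x=pr(Q); print("handle",np.percentile(y,[2,50,98]),np.percentile(x,[2,50,98]),np.median(Q,0))
r=np.polyfit(x,y,1); print("slope deg",np.degrees(np.arctan(r[0])))
k=(abs(P[...,2]-50)<3)&(np.hypot(P[...,0]-528.6,P[...,1]+81.4)<36); print("ring",pr(np.array(cv2.minEnclosingCircle(P[k][:,:2].astype(np.float32))[0])))
k=mask(p,0,5,120,40)>0; Q=P[k]; print("cap",np.median(Q,0),Q[:,2].max())
```

```text
ptr 368 120 [580.9 -97.4  32.7] (np.float64(1.9489695292554854), np.float64(54.708543831763535))
ptr 362 125 [574.9 -95.7  33.4] (np.float64(1.831178685155492), np.float64(48.467511816683825))
ptr 356 130 [569.1 -94.1  32.6] (np.float64(1.773894585158019), np.float64(42.37733175957554))
ptr 350 135 [563.1 -92.4  32.1] (np.float64(1.7020707496884613), np.float64(36.17578375346736))
green 788 [456.3 115. ] 66.24477727685917 pull [32.8 38.9 45.5] side [ 86.6 115.1] (np.float64(38.96075636111988), np.float64(100.67394715370119))
green 461 [388.  158.5] 28.42146511661565 pull [32.6 38.3 44.3] side [39.3 60.4] (np.float64(37.78407200477164), np.float64(49.50719022470123))
handle [133.4 138.8 145.5] [-17.8   5.6  28.3] [ 498.1 -217.    82.3]
slope deg -0.15405447421835142
ring (np.float64(0.3930831866455082), np.float64(-0.5266286462402578))
cap [528.1 -79.8 119.6] 331.7433394399459
```

Run:
```python
from h import *
plan([492.4,-216.3,150],-15,8)
```

```text
travel [[-6.4, 11.3, 6.6], [-5.1, 12.0, 6.7], [-3.8, 12.4, 6.6], [-2.4, 12.8, 6.7], [-1.0, 12.9, 6.6]] 
twist [[-0.0, -0.0, 6.3], [-0.0, -0.0, 6.2], [-0.0, -0.0, 6.3], [-0.0, -0.0, 6.2], [-0.0, -0.0, 6.3]]
travel [[0.5, 13.0, 6.6], [1.8, 12.8, 6.7], [3.2, 12.6, 6.6]] 
twist [[-0.0, -0.0, 6.2], [-0.0, -0.0, 6.3], [-0.0, -0.0, 6.2]]
end [ 492.4 -216.3  150. ] max 14.659467930317252
```

>>> step_arm(jaw=[0.5, 0.5, 0.5, 0.5, 0.5], travel=[[-6.4, 11.3, 6.6], [-5.1, 12, 6.7], [-3.8, 12.4, 6.6], [-2.4, 12.8, 6.7], [-1, 12.9, 6.6]], twist=[[0, 0, 6.3], [0, 0, 6.2], [0, 0, 6.3], [0, 0, 6.2], [0, 0, 6.3]])

```text
t: 17.15
tcp_pos: [488.8, -177.7, 169.3]
tcp_rot: [[0.998, 0.062, 0.0], [0.062, -0.998, 0.0], [0.0, -0.0, -1.0]]
ft_force: [1.0, -0.2, 0.8]
width: 0.501
finger_force: 0.0
```

>>> step_arm(jaw=[0.5, 0.5, 0.5, 0.5, 0.5], travel=[[0.5, 13, 6.6], [1.8, 12.8, 6.7], [3.2, 12.6, 6.6], [0, 0, 0], [0, 0, 0]], twist=[[0, 0, 6.2], [0, 0, 6.3], [0, 0, 6.2], [0, 0, 0], [0, 0, 0]])

```text
t: 17.65
tcp_pos: [492.1, -216.0, 149.9]
tcp_rot: [[0.967, -0.256, -0.0], [-0.256, -0.967, 0.001], [-0.0, -0.001, -1.0]]
ft_force: [0.2, 0.3, 0.0]
width: 0.503
finger_force: 0.0
```

Run:
```python
from h import *
s=robot.read_state(); p,d=robot.read_camera("wrist"); print(s["tcp_pos"],s["tcp_rot"],s["joints"])
P=cloud("wrist",d,s); k=mask(p,6,16,150,120)>0; Q=P[k]; Q=Q[abs(Q[:,2]-83)<3]
T=(Q-s["tcp_pos"])@s["tcp_rot"]; print("handle in tool",len(T),np.percentile(T,[2,50,98],axis=0))
```

```text
[ 492.12397291 -215.98105495  149.87686637] [[ 9.66670853e-01 -2.56022323e-01 -1.81238757e-04]
 [-2.56022092e-01 -9.66670570e-01  8.35307939e-04]
 [-3.89055651e-04 -7.61066712e-04 -9.99999635e-01]] [-5.51278771e-01  3.87609235e-01 -3.64938151e-01  8.18840845e-01
  6.16632951e-04  2.84921875e+00]
handle in tool 1589 [[-30.26016511  -5.18329824  66.04869452]
 [  3.51057546   0.26341072  67.51445673]
 [ 29.96046772   7.57190145  69.49485411]]
```

>>> step_arm(jaw=[0.5, 0.5, 0.5, 0.5, 0.5], travel=[[0, 0.8, 25], [0, 0, 25], [0, 0, 20], [0, 0, 9], [0, 0, 0]], twist=[[0, 0, 0], [0, 0, 0], [0, 0, 0], [0, 0, 0], [0, 0, 0]])

```text
t: 18.2
tcp_pos: [491.4, -216.5, 70.8]
tcp_rot: [[0.966, -0.257, -0.001], [-0.257, -0.966, 0.001], [-0.001, -0.001, -1.0]]
ft_force: [-0.2, 0.1, 0.4]
width: 0.503
finger_force: 0.0
```

>>> step_arm(jaw=[0.4, 0.3, 0.2, 0.1, 0], travel=[[0, 0, 0], [0, 0, 0], [0, 0, 0], [0, 0, 0], [0, 0, 0]], twist=[[0, 0, 0], [0, 0, 0], [0, 0, 0], [0, 0, 0], [0, 0, 0]], force=60)

```text
t: 18.7
tcp_pos: [492.8, -217.5, 72.8]
tcp_rot: [[0.966, -0.259, 0.003], [-0.259, -0.966, -0.0], [0.003, -0.001, -1.0]]
ft_force: [-0.8, 3.0, 6.7]
width: 0.151
finger_force: 58.9
```

>>> step_arm(jaw=[0, 0, 0, 0, 0], travel=[[0, 0, 0], [0, 0, 0], [0, 0, 0], [0, 0, 0], [0, 0, 0]], twist=[[0, 0, 0], [0, 0, 0], [0, 0, 0], [0, 0, 0], [0, 0, 0]])

```text
t: 19.2
tcp_pos: [492.8, -217.5, 72.8]
tcp_rot: [[0.966, -0.259, 0.003], [-0.259, -0.966, -0.0], [0.003, -0.0, -1.0]]
ft_force: [-0.4, 2.1, 6.2]
width: 0.154
finger_force: 58.9
```

Gripped. Now I'll pull slowly, about 37 mm along tool +y.

>>> step_arm(jaw=[0, 0, 0, 0, 0], travel=[[0, 1, 0], [0, 2, 0], [0, 3, 0], [0, 4, 0], [0, 4, 0]], twist=[[0, 0, 0], [0, 0, 0], [0, 0, 0], [0, 0, 0], [0, 0, 0]])

```text
t: 19.7
tcp_pos: [489.4, -229.6, 72.8]
tcp_rot: [[0.966, -0.258, 0.004], [-0.258, -0.966, 0.003], [0.003, -0.004, -1.0]]
ft_force: [1.4, 6.3, 7.4]
width: 0.151
finger_force: 59.2
```

>>> step_arm(jaw=[0, 0, 0, 0, 0], travel=[[0, 4, 0], [0, 4, 0], [0, 4, 0], [0, 4, 0], [0, 3, 0]], twist=[[0, 0, 0], [0, 0, 0], [0, 0, 0], [0, 0, 0], [0, 0, 0]])

```text
t: 20.2
tcp_pos: [484.5, -247.4, 72.8]
tcp_rot: [[0.966, -0.258, 0.004], [-0.258, -0.966, 0.004], [0.003, -0.005, -1.0]]
ft_force: [2.1, 9.0, 9.1]
width: 0.153
finger_force: 59.3
```

>>> step_arm(jaw=[0, 0, 0, 0, 0], travel=[[0, 2, 0], [0, 1, 0], [0, 1, 0], [0, 0, 0], [0, 0, 0]], twist=[[0, 0, 0], [0, 0, 0], [0, 0, 0], [0, 0, 0], [0, 0, 0]])

```text
t: 20.7
tcp_pos: [483.5, -251.1, 72.8]
tcp_rot: [[0.966, -0.258, 0.004], [-0.258, -0.966, 0.004], [0.003, -0.005, -1.0]]
ft_force: [0.4, 9.6, 7.4]
width: 0.15
finger_force: 59.3
```

```bash
cat > chk.py <<'E'
from h import *
np.set_printoptions(precision=1,suppress=True)
s=robot.read_state(); print(s["t"],s["tcp_pos"],s["ft_force"],s["finger_force"])
pull=np.array([-.2588,-.9659]); side=np.array([.9659,-.2588]); pk=np.array([528.6,-81.4])
print("tcp pull",(s["tcp_pos"][:2]-[492.8,-217.5])@pull)
p,d=robot.read_camera("wrist"); cv2.imwrite("pics/w6.png",p[:,:,::-1]); P=cloud("wrist",d,s)
f=lambda Q:((Q[:,:2]-pk)@pull,(Q[:,:2]-pk)@side)
for a,c,k in blobs(mask(p,50,75,120,60),60):
    Q=P[k]; Q=Q[abs(Q[:,2]-np.median(Q[:,2]))<4]; y,x=f(Q); print("wrist green",a,c,Q[:,2].mean(),np.percentile(y,[2,50,98]))
pp=P.reshape(-1,3); y,x=f(pp); hsv=cv2.cvtColor(p,cv2.COLOR_RGB2HSV).reshape(-1,3)
k=(x>36)&(x<54)&(abs(pp[:,2]-32.5)<3)&(y>15)&(y<60)&(hsv[:,1]<60)&(hsv[:,2]>120); print("pointer",k.sum(),np.percentile(y[k],[5,50,95]) if k.any() else 0)
out=[]
for n in ["side","scene"]:
    q,_=robot.read_camera(n); u,v=(410,225) if n=="side" else (225,260)
    out.append(cv2.resize(q[v-65:v+65,u-65:u+65],(400,400),interpolation=cv2.INTER_CUBIC))
cv2.imwrite("pics/h6.png",np.hstack(out)[:,:,::-1])
E
python3 chk.py
```

```text
20.7 [ 483.5 -251.1   72.8] [0.4 9.6 7.4] 59.32108283042908
tcp pull 34.8458527101203
wrist green 1708 [ 55. 186.] 28.05404850849489 [34.3 42.2 45.7]
pointer 368 [33.7 36.3 38.2]
```

View pics/w6.png

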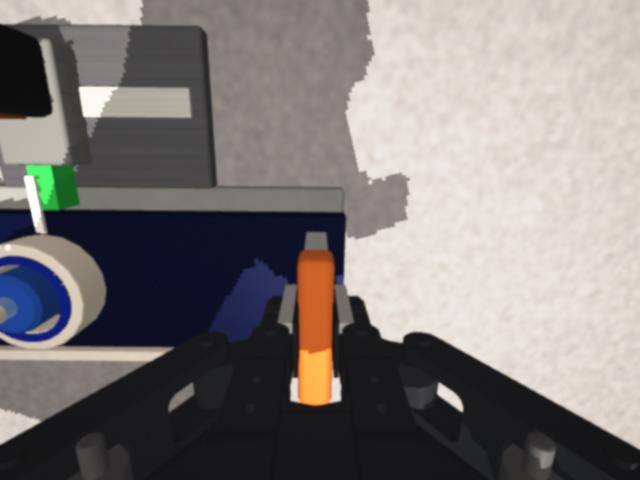

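View pics/h6.png

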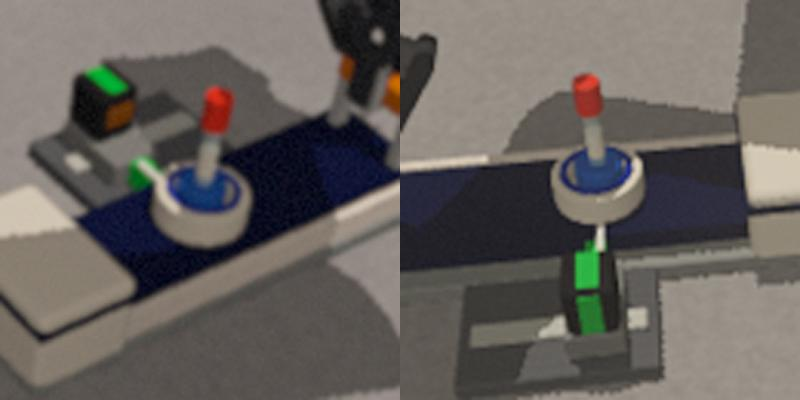

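In the wrist view the pointer tip, at (30,178), lies near the home-side edge of the green band, which runs over columns 27–75. The sample is upright in the holder. The slide needs about 3 mm more.

>>> step_arm(jaw=[0, 0, 0, 0, 0], travel=[[0, 1.5, 0], [0, 1.4, 0], [0, 0, 0], [0, 0, 0], [0, 0, 0]], twist=[[0, 0, 0], [0, 0, 0], [0, 0, 0], [0, 0, 0], [0, 0, 0]])

```text
t: 21.35
tcp_pos: [482.7, -253.8, 72.8]
tcp_rot: [[0.966, -0.258, 0.004], [-0.258, -0.966, 0.004], [0.003, -0.005, -1.0]]
ft_force: [1.5, 8.8, 8.9]
width: 0.15
finger_force: 59.4
```

```bash
python3 chk.py
```

```text
21.35 [ 482.7 -253.8   72.8] [1.5 8.8 8.9] 59.361146092414856
tcp pull 37.64008748334867
wrist green 1532 [ 51.4 185.1] 27.57869404541733 [34.1 43.6 45.8]
pointer 378 [36.5 39.  41. ]
```

```bash
python3 -c "
from rig import robot
print(robot.close_job())"
```

```text
the job is handed in; nothing more can be done
None
```

The job is handed in at about 21 s: the red sample was placed in the home slide and released, and the slide was then pulled about 38 mm, with the gripper still holding the handle. The pointer measured about 1 mm from the green band's centre (limit 6 mm); no verdict came back. An early wrong-way wrist turn cost a few seconds, with no contact seen.

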